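# Wind the flask table up to the pointer and lock it

## Robot

A 6-joint arm with a two-finger parallel gripper is mounted at the origin on a cart in front of the work surface, level with it; the furniture and walls round the work are solid. World frame = base frame: x ahead of the robot, y to its left, z up, the work surface at z = 0. Lengths are in m, angles in rad, forces in N, time in s.
With the tool pointing down it reaches from about 0.425 to 0.95 m from the base axis. Payload 3.5 kg.
Tool frame: the origin (TCP) lies at the very end of the fingers, on their centre line; the grasp point (between the pads) lies ctrl.tcp_to_grasp behind it (ctrl.tcp_to_grasp is the distance from the TCP to the grasp point, in m); z points along the fingers, y is the line along which they close (so a half turn about z gives the same grasp; the last joint's range is limited). The gripper opens to 85 mm and grips with 20 to 120 N. Pads are 22 mm wide; open, the fingers measure 114 mm over their backs; the gripper's body (76 mm by 85 mm) begins 54 mm behind the grasp point. The pads swing forward as they close: fully open they stand 13 mm farther back than shut.
Start: joints at [1.137, 0.286, 1.577, -0, 1.279, -0.15], TCP at [0.189, 0.648, 0.231] pointing down, gripper open.
Joint ranges: [-2.77, 2.77], [-0.9, 2.22], [0.21, 2.48], [-1.53, 4.67], [0.24, 2.81], [-2.84, 2.84]. Speed limits (rad/s): [2.79, 2.79, 3.14, 3.14, 3.14, 3.14].

## Interface

Orientations are given as a unit quaternion [x, y, z, w].
In Python, from plant import ctrl gives the robot as it stands.
- The arm moves only by the shell command python3 -m inch 'ROWS' [FORCE]. ROWS is JSON, a list of rows, each an object with "slide": the shift along the tool's x, y, z in cm, a list of three; "turn": the turn about the tool's z in rad; "grip": the finger opening in cm, from 0 to 8.54. A call has 1 to 20 rows; each row is the pose to reach, as a shift and turn from the pose commanded when the call began, along the tool's axes at that moment; what a row does not reach only later rows make up. A row lasts 1/10 s, in which the tool goes at most 50 mm and 8.59 degrees, less where a joint would pass 70% of its speed; a pose out of reach is approached as far as the arm can. A call with a gripper value outside its range is refused whole. The fingers move at their own pace and stop on an object; FORCE is the grip in N (left out, the last holds). Time passes only in rows, so rows that repeat a pose let the fingers close. It gives the time, the measured TCP pose, the force, the opening and the grip force at its end, in the units of the state.
- ctrl.get_state(): the state, without advancing time (a new reading comes with each control period).
- ctrl.read_camera(name): name is "scene" or "top"; returns (picture, depth): 480x640x3 uint8, red, green, blue; 480x640 float32, m along the optical axis (not along the pixel's ray), 0 where there is no reading.
- ctrl.camera_info(name): a dict with "K" (3x3 intrinsics, pixels), "camera_from_world" (4x4, takes a point from world to camera coordinates). Camera axes: x right, y down, z forward; pixel columns grow to the right and rows downward; lengths in m; the calibration is good to about 2 mm. A picture is of the moment at which its call begins. camera_info takes no time and is no camera call.
- ctrl.sign_off(): hands the job in; it is judged then, once.
The state is a dict: "time": time; "qpos": joint angles; "dq": joint speeds; "joint_efforts": joint torques, N m; "eef_pos": TCP position; "tcp_rot": TCP orientation; "contact_force": force on the tool from outside, world axes, zero at the start; "wrist_torque": the same for the moment, N m; "opening": opening from 0.0 (shut) to 1.0 (fully open); "finger_force": force on a finger pad.
Only numpy, scipy, OpenCV 4.12 (cv2) and the standard library are available. Lean on these libraries where they do the work, as an engineer would, in place of code of your own. Each camera call takes 0.05 s, during which the arm holds its last target. There are 200 camera calls.

## Task

Fit the loose crank on the square end of the screw lift's spindle and let it go, then take it by its revolving handle and wind the table up, without upsetting the flask on it, until the table top is level with the top of the brass height pointer beside it. Then turn the lift's black lock knob clockwise as far as it goes. Leave the crank on the spindle, and leave the pointer and the other things on the bench where they are.

Things in the scene. Friction and masses are not known exactly. Their poses are not given: they have to be found in the camera images.
- shaft_seat (a point): Spindle's upper end, above the right end of the lift's bridge: a steel square 16 x 16 mm, 43 mm high (its last 5 mm narrowed to 12 mm), on a round collar of 36 mm dia. This point is on the spindle's axis on top of the collar, where the crank's underside comes to rest; x and y are square to the square's flats and turn with the spindle, z is up.
- crank_boss (a point): Loose steel crank, 0.4 kg, standing on its hub. Upwards: hub 44 x 44 x 45 mm with an 18.5 mm square socket open below, 45 mm deep; arm 24 mm wide, 14 mm thick; over the hub a boss 30 (x) x 28 (y) x 30 mm high, to hold it by. This point: boss centre, on the socket's axis, 74 mm above the crank's underside. x along the arm to the handle, z up; socket flats square to x, y.
- crank_handle (a point): The crank's upright black handle, 23 mm dia., 54 mm high, standing on the arm 75 mm from the socket's axis, free to spin about its own axis; this point is its centre, 88 mm above the crank's underside and 27 mm above the handle's foot. Same axes as crank_boss.
- table_top (a point): Lift table, steel plate 145 x 120 mm that carries the flask; this point lies on its top face at the edge beside the pointer. It can rise 60 mm from its lower stop.
- pointer_top (a point): Brass height pointer: flat horizontal blade 16 mm wide on a collar on a thin post beside the table; this point lies on the blade's top face, near its end towards the table. It stands 24 to 40 mm above the table's starting height and slides up and down only under more than 15 N.
- lock (a joint): Angle of the lock knob, 0 to 1.35 rad, growing clockwise seen from above; the end stop (locked) is at 1.35. It starts at 0 to 0.3, takes about 0.1 N m to turn and stays where it is left.
- lock_grip (a point): Black lock knob on the bridge's left end, 153 mm from the spindle: an upright bar 64 mm long (along x of this point), 14 mm thick (y), 32 mm high above a 15 mm base, with a vertical axis. This point is on the axis half-way up the bar, 33 mm above the bridge; it turns with the knob.
- flask_mid (a point): Small conical glass flask, 65 mm dia., 107 mm high, standing loose on the table; this point is on its axis 53 mm above its foot. z is its own upward axis.
- brown_bottle: Bystander: brown bottle, 69 mm dia., 143 mm high, left of the lift; origin at its foot.
- tall_brown_bottle: Bystander: taller brown bottle, 68 mm dia., 168 mm high, left of the lift; origin at its foot.
- white_bottle: Bystander: white bottle, 91 mm dia., 188 mm high, behind and left of the lift; origin at its foot.
- small_brown_bottle: Bystander: small brown bottle, 52 mm dia., 108 mm high, right of the lift; origin at its foot.
- tape_roll: Bystander: roll of tape lying flat, 88 mm dia., 24 mm high, beyond the crank; origin at its underside.
- measuring_flask: Bystander: long-necked flask, 53 mm dia., 136 mm high, right of the crank; origin at its foot.
- jack: Grey screw lift, fixed: base plate 240 x 230 x 12 mm; bridge 62 x 230 mm, its top 170 mm above the bench. Origin on the bench under the bridge's middle; the table lies towards -x (the robot), the spindle stands at y = -75 mm, the lock knob at y = +78 mm. Turning the spindle clockwise seen from above raises the table 16 mm a turn, from its lower stop and it stays where left; needs 0.1 N m.
Not all that is in view belongs to the job. There is more than one size of the part that bears crank_boss; the job needs the larger. What is shaped like the part that bears flask_mid but blue is not meant.

How it is judged:
By the outcome, as a careful person would: the job done as asked, in the order asked, and still so for the second after the job is handed in, with the robot touching nothing.
It also fails if it takes over 70 s, if anything falls off the work surface, if the arm or the gripper's body presses on something with over 40 N, if the wrist force passes 120 N, or if a joint passes its speed limit or range.

## Working session

There is one attempt and no reset: what is moved stays moved. The work goes in short steps, Python scripts to look and compute and a shell command to move; the robot and the scene stay as the last step left them, time stands still between calls to the robot, and variables do not carry over. Pictures are saved under pics/ and viewed, at most 10 in all, crops included, and the job is handed in when it is done.

```bash
mkdir -p pics; cat > h.py <<'E'
import numpy as np,cv2
from plant import ctrl
def shot(n,f=None):
    im,d=ctrl.read_camera(n); i=ctrl.camera_info(n)
    if f: cv2.imwrite('pics/'+f,im[:,:,::-1]); np.savez(''+n,im=im,d=d)
    return im,d,np.array(i['K']),np.array(i['camera_from_world'])
def cloud(d,K,T):
    v,u=np.mgrid[:480,:640]
    p=np.stack([(u-K[0,2])/K[0,0]*d,(v-K[1,2])/K[1,1]*d,d],-1)
    R=T[:3,:3];return (p-T[:3,3])@R
def ray(K,T,u,v,z):
    R=T[:3,:3];c=-R.T@T[:3,3];r=R.T@np.linalg.inv(K)@[u,v,1];return c+r*(z-c[2])/r[2]
E
python3 - <<'E'
from h import *
for n in('scene','top'):
    im,d,K,T=shot(n,n+'0.png'); print(n,K[0,0],-T[:3,:3].T@T[:3,3],T[:3,:3].round(2).tolist())
s=ctrl.get_state();print(s,ctrl.tcp_to_grasp)
E
```

```text
scene 585.0476165956236 [-0.48800728 -0.52994133  0.96669054] [[0.42, -0.91, -0.02], [-0.52, -0.22, -0.82], [0.74, 0.36, -0.57]]
top 479.77738316303214 [ 0.52415711 -0.00404559  1.28523862] [[-0.01, -1.0, 0.02], [-1.0, 0.01, -0.05], [0.05, -0.02, -1.0]]
{'time': 0.1, 'qpos': array([ 1.13699361e+00,  2.87123279e-01,  1.57803386e+00,  2.91855700e-07,
        1.27859544e+00, -1.49984864e-01]), 'dq': array([-0.00102105,  0.00019932, -0.00498787, -0.00050253, -0.00069187,
        0.00030642]), 'joint_efforts': array([ 1.00770547e-03, -4.07294691e+01, -2.93699598e+01, -1.81326350e-04,
        3.41904270e-03,  1.76947587e-06]), 'eef_pos': array([0.18872469, 0.64746179, 0.23005292]), 'tcp_rot': array([ 1.41433069e-01,  9.89947231e-01, -1.03424279e-03, -3.10911404e-04]), 'contact_force': array([-0.05439509,  0.84435985,  0.03296327]), 'wrist_torque': array([-0.05051775,  0.01004891, -0.00035523]), 'finger_force': 0.0, 'opening': 0.9991264808465745} 0.0187
```

View pics/scene0.png

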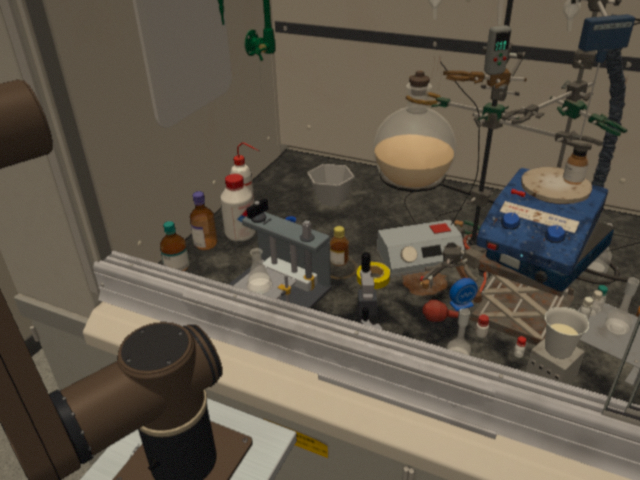

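View pics/top0.png

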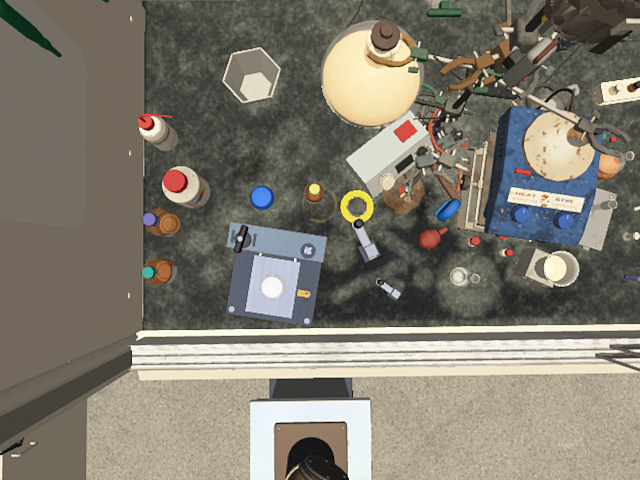

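The top view shows the lift at about (275,275), with the lock knob at (240,238) and the spindle at (307,250). The large crank is at (366,243) with its handle near (359,227), the small crank is at (388,288), and the pointer blade is at (303,293).

```bash
python3 - <<'E'
from h import *
t=np.load('top.npz');s=np.load('scene.npz')
a=cv2.resize(t['im'][210:330,215:415],None,fx=4,fy=4,interpolation=cv2.INTER_CUBIC)[:, :, ::-1]
cv2.imwrite('pics/topc.png',a)
b=cv2.resize(s['im'][190:340,230:430],None,fx=4,fy=4,interpolation=cv2.INTER_CUBIC)[:, :, ::-1]
cv2.imwrite('pics/scc.png',b)
i=ctrl.camera_info('top');P=cloud(t['d'],np.array(i['K']),np.array(i['camera_from_world']))
np.set_printoptions(precision=3,suppress=True,linewidth=250)
print('z mm rows 214..264, cols 348..384');print((P[214:266:2,346:386:2,2]*1000).astype(int))
print('spindle');print((P[238:264:2,292:324:2,2]*1000).astype(int))
print('lock');print((P[226:256:2,228:256:2,2]*1000).astype(int))
print('rail z',P[330:380:4,300])
for n,(u,v) in dict(tab=(262,300),tabr=(290,262),ptr=(303,293)).items(): print(n,P[v-1:v+2,u-1:u+2].reshape(-1,3).mean(0))
E
```

```text
z mm rows 214..264, cols 348..384
[[  22   21   21    0    1    4    0    0   25   25   22   19   23    1    0   -4    1    0    2   -2]
 [  25   21   27   24   25   23   20   20   24   20   22   21   -4   -2    0    0   -7    3    0   -6]
 [  22   21   23   21   24   22  106   21   20   19   22   -3    0    0   -1    0   -6   -1    0    1]
 [   1   22   22   24   55  114  113  116  114   23    0    2    1    0    4   -1    1    0   -3    4]
 [   1   -4    5   58  104  114  109  113  117    5    2    2    1    0    3    2    2    4    1   -1]
 [   2    0   -5   60  102  116  112  110  112   -2    2    0   -1   -2   -4   -1    0   -1    0   -3]
 [   1   -5    2   57   78  105  112  110   61    1    5   -2    2   -2    5   -5    0   -3   -2    0]
 [  -3    0    0   -1   58   57   60   62   54   -1    1   -2    0   -4   -3   -3    0    6   -1    0]
 [  -3    1    4    0   51   59   60   57   62   56    0   -3   -4   -4   -4    1    2    1   -3    0]
 [  -2   -3   -4    0    0   54   58   56   62   60   -2    1    8   -1    2    0   -2    2   -2   -1]
 [  -4    2   -5   -3    0   50   59
[... 3284 characters left out ...]
70 170 172]
 [168 170 169 213 216 211 211 183 180 182 169 168 170 165]
 [  0  -3   1 214 215 215 211 169 169 166 169 170 168 171]
 [  1  -3   2 217 215 217 199  14  14  11 167 165 170 169]
 [  5  -1   1   0  10 208  12  15  12   9  10  12  11  13]
 [ -1   2  -1   0   9  12  11  10  15  11  12   5   9   8]]
rail z [[ 0.337  0.025  0.02 ]
 [ 0.33   0.024  0.041]
 [ 0.33   0.023  0.103]
 [ 0.329  0.022  0.153]
 [ 0.321  0.022  0.16 ]
 [ 0.31   0.022  0.149]
 [ 0.302  0.022  0.158]
 [ 0.291  0.022  0.148]
 [ 0.284  0.022  0.157]
 [ 0.273  0.022  0.151]
 [ 0.229  0.026 -0.   ]
 [ 0.217  0.026 -0.008]
 [ 0.11   0.036 -0.4  ]]
tab [0.419 0.12  0.054]
tabr [0.515 0.048 0.055]
ptr [0.439 0.015 0.094]
```

View pics/topc.png

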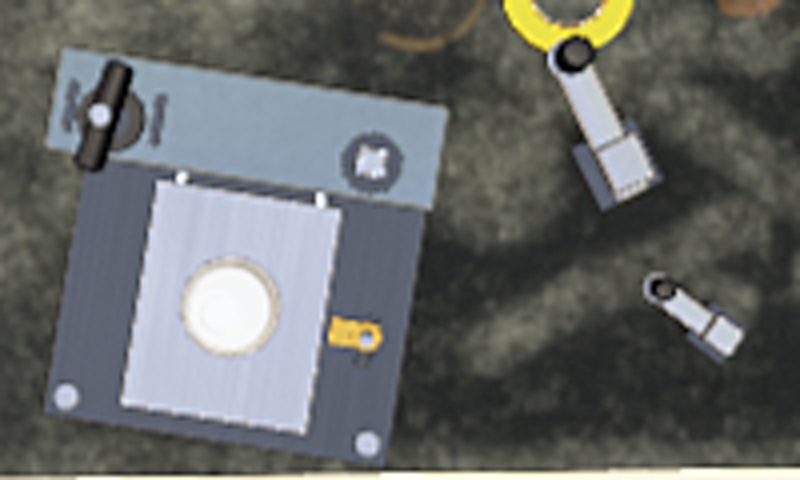

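View pics/scc.png

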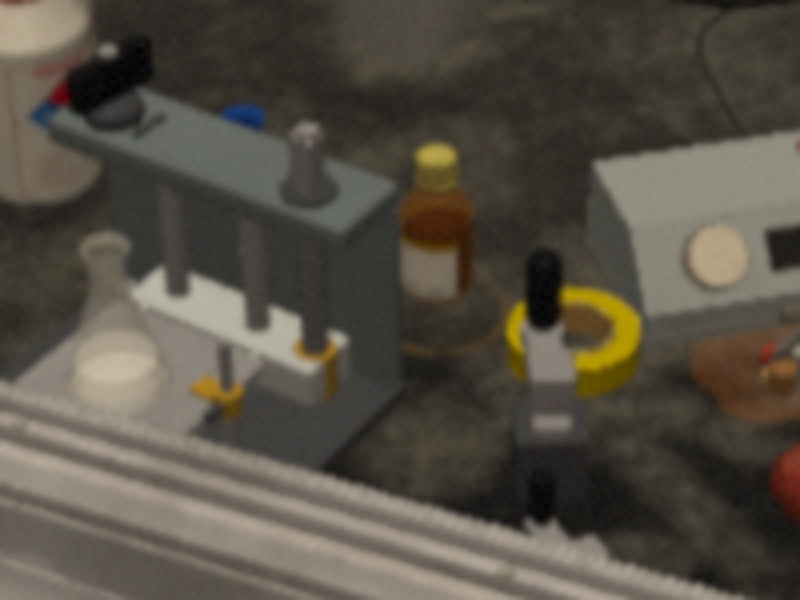

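The crops show the crank arm running from the boss (about (372,252) full-res) to its handle at (358,224), and the bridge tilted a few degrees. The square's orientation is unclear, so I'll work out the numbers.

```bash
cat > m.py <<'E'
from h import *
def fit(P,box,zl,zh):
    u0,u1,v0,v1=box;q=P[v0:v1,u0:u1].reshape(-1,3);q=q[(q[:,2]>zl)&(q[:,2]<zh)]
    r=cv2.minAreaRect((q[:,:2]*1000).astype(np.float32));z=np.median(q[:,2])
    c,(w,h),a=r; ang=a if w>h else a+90   # long axis dir, deg from world x
    return np.array(c)/1000,(round(w,1),round(h,1)),round((ang+90)%180-90,1),z,q.mean(0),len(q)
def crops(n,u,v,r,k,f,im):
    a=cv2.resize(im[v-r:v+r,u-r:u+r],None,fx=k,fy=k,interpolation=cv2.INTER_NEAREST);cv2.imwrite('pics/'+f,a[:,:,::-1])
E
python3 - <<'E'
from m import *
np.set_printoptions(precision=4,suppress=True)
P=0;N=6
ims=[]
for k in range(N):
    im,d,K,T=shot('top');C=cloud(d,K,T);P=P+C/N;ims.append(im.astype(float))
im=np.mean(ims,0).astype(np.uint8);np.save('topP',P)
for n,b,l,h in [('boss',(340,390,235,270),.08,.095),('handle',(340,390,210,245),.1,.12),('arm',(340,390,210,262),.05,.065),('hub',(340,395,235,270),.035,.1),('spin',(295,320,238,262),.195,.22),('spin2',(290,325,235,265),.1725,.23),('bridge',(220,335,215,275),.16,.178),('lock',(225,260,220,256),.2,.225),('table',(235,305,245,325),.05,.06),('ptr',(292,316,284,302),.08,.105)]:
    print(n,*fit(P,b,l,h))
print('ptrz',(P[286:300,296:312,2]*1000).astype(int))
a=cv2.resize(im[239:265,294:322],None,fx=14,fy=14,interpolation=cv2.INTER_CUBIC)
im2,*_=shot('scene')
b=cv2.resize(im2[212:248,290:324],None,fx=10,fy=10,interpolation=cv2.INTER_CUBIC)
o=np.zeros((364,392+340,3),np.uint8);o[:364,:392]=a;o[:360,392:]=b
cv2.imwrite('pics/sp.png',o[:,:,::-1])
E
```

```text
boss [ 0.5436 -0.1549] (29.2, 27.0) 25.1 0.08817194518267686 [ 0.5435 -0.1547  0.0881] 131
handle [ 0.6107 -0.1238] (20.9, 20.6) 44.4 0.11313182288354846 [ 0.611  -0.1231  0.1119] 69
arm [ 0.5736 -0.1406] (110.4, 25.6) 24.3 0.058183572133271036 [ 0.5769 -0.1386  0.0579] 220
hub [ 0.5555 -0.1498] (69.9, 44.1) 24.5 0.058579368643632064 [ 0.5493 -0.1496  0.0656] 367
spin [0.5432 0.0026] (15.3, 15.6) -11.9 0.21435246551163187 [0.5431 0.0024 0.2134] 50
spin2 [ 0.5378 -0.0014] (48.8, 43.7) 83.4 0.174160062515316 [0.5423 0.0026 0.1864] 172
bridge [0.565 0.075] (230.0, 62.0) 80.3 0.1694039038001418 [0.5639 0.0662 0.1696] 2214
lock [0.5745 0.1531] (67.9, 54.3) 6.1 0.2155392546976237 [0.5712 0.1517 0.2147] 202
table [0.4556 0.0934] (119.5, 146.1) -9.7 0.05442511007462063 [0.4552 0.0935 0.0544] 2094
ptr [0.4332 0.0154] (30.6, 28.2) 82.9 0.09168553116006406 [0.4371 0.0145 0.0924] 89
ptrz [[ 13  11  12  12  11  12  11  11  11  12  12  11  10  11  10  11]
 [ 10  11  10  11  10  12  11  10  12 224  11  13  11  11  10  10]
 [ 12  10  11  12  12  11  12  12  12  18  16  16  10  10  12  13]
 [  9  12  92  90  88  11  13  10  18  17  15  17  17  12  10  10]
 [ 12  11  92  93  90  90  91  91  90  95  95  96  81  15  13  12]
 [ 10  90  89  91  92 289  92  90  97  94  94  94  94  92  13  12]
 [ 10  90  92  91  91  90  90  95  94  94 103  94  93  95  10  10]
 [ 11  90  91  90  90  89  91  92  95 131 130 122  97  95  10  12]
 [ 12  91  90  89  92  91  90  94  94 132 131 322  95  93  12   8]
 [ 13  90  90  90  92  90  91  95  95 132 132 130  94  93 222  14]
 [ 10  12  11  10  13  12  11  91  96  96 131  94  96  10  11 224]
 [ 10  12  11  11  11 221  13  11  89  89  91  12  12   9  11  12]
 [ 10  14  11   9  11  11  11  11  89  92  89   9  11  11 222  11]
 [ 11  11  13  12  11  11  12  10  89  92  90  10  11  10  12  12]]
```

View pics/sp.png

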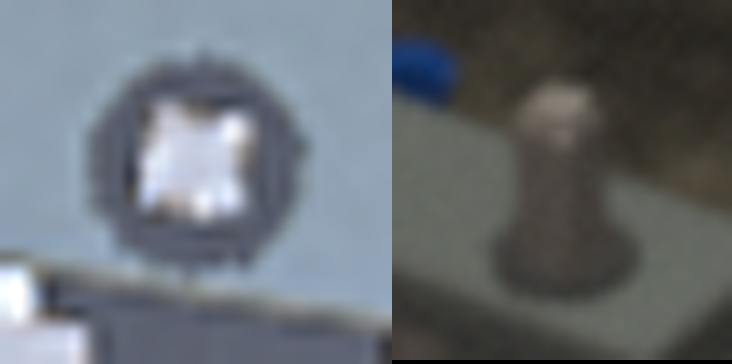

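The square's edges slope about 12° (crop corners (160,105), (243,125), (220,210), (140,195)), giving a yaw of about -12°; the crank is at 24.5°. Next I'll check the hood's side wall before the first transit.

```bash
python3 - <<'E'
from m import *
np.set_printoptions(linewidth=250,suppress=True)
P=np.load('topP.npy')
for v in range(180,460,20):print(v,' '.join('%5.2f,%5.2f,%5.2f'%tuple(P[v,u]) for u in (5,40,75,100,120,135,150,180,230)))
s=np.load('scene.npz');i=ctrl.camera_info('scene');Q=cloud(s['d'],np.array(i['K']),np.array(i['camera_from_world']))
for u,v in((60,40),(20,100),(20,200),(40,280),(90,300),(60,180),(100,200),(95,262),(200,100),(20,320)):print(u,v,Q[v,u].round(3))
E
```

```text
180  0.64, 0.43, 0.59  0.66, 0.43, 0.51  0.67, 0.43, 0.39  0.70, 0.44, 0.27  0.71, 0.44, 0.16  0.73, 0.44, 0.06  0.74, 0.42, 0.00  0.71, 0.29, 0.19  0.74, 0.21,-0.00
200  0.61, 0.43, 0.59  0.62, 0.43, 0.51  0.64, 0.43, 0.39  0.65, 0.44, 0.26  0.67, 0.44, 0.16  0.68, 0.44, 0.06  0.68, 0.42,-0.00  0.67, 0.31, 0.14  0.68, 0.21,-0.00
220  0.58, 0.44, 0.58  0.59, 0.43, 0.50  0.60, 0.43, 0.39  0.61, 0.44, 0.26  0.62, 0.44, 0.16  0.63, 0.44, 0.06  0.62, 0.37, 0.17  0.63, 0.34, 0.02  0.63, 0.21,-0.00
240  0.56, 0.44, 0.58  0.56, 0.44, 0.49  0.56, 0.44, 0.37  0.57, 0.44, 0.26  0.57, 0.44, 0.16  0.58, 0.44, 0.06  0.58, 0.42,-0.00  0.58, 0.34,-0.00  0.57, 0.18, 0.17
260  0.53, 0.44, 0.58  0.53, 0.44, 0.49  0.53, 0.44, 0.37  0.53, 0.44, 0.26  0.53, 0.44, 0.15  0.52, 0.44, 0.06  0.52, 0.39, 0.09  0.52, 0.34, 0.00  0.52, 0.21, 0.00
280  0.50, 0.44, 0.58  0.49, 0.44, 0.49  0.49, 0.44, 0.37  0.48, 0.44, 0.26  0.48, 0.44, 0.15  0.47, 0.44, 0.06  0.48, 0.39, 0.10  0.47, 0.34, 0.00  0.47, 0.21,-0.00
300  0.47, 0.44, 0.58  0.46, 0.44, 0.49  0.45, 0.44, 0.37  0.44, 0.44, 0.26  0.43, 0.44, 0.15  0.42, 0.4
[... 800 characters left out ...]
0 -0.10, 0.85,-0.90 -0.10, 0.78,-0.89 -0.10, 0.72,-0.90 -0.10, 0.58,-0.90 -0.11, 0.36,-0.91
420  0.31, 0.41, 0.62  0.28, 0.41, 0.53 -0.10, 0.93,-0.66 -0.18, 0.94,-0.90 -0.19, 0.85,-0.90 -0.19, 0.78,-0.90 -0.19, 0.72,-0.90 -0.19, 0.58,-0.90 -0.19, 0.36,-0.90
440  0.28, 0.41, 0.62 -0.09, 0.93,-0.41 -0.18, 0.93,-0.66 -0.27, 0.94,-0.90 -0.27, 0.85,-0.90 -0.27, 0.78,-0.90 -0.27, 0.72,-0.90 -0.28, 0.58,-0.90 -0.28, 0.36,-0.90
60 40 [0.363 0.444 0.642]
20 100 [-0.016  0.107  0.704]
20 200 [0.258 0.588 0.296]
40 280 [0.26  0.627 0.049]
90 300 [0.257 0.46  0.042]
60 180 [0.261 0.439 0.378]
100 200 [0.352 0.442 0.278]
95 262 [0.275 0.425 0.156]
200 100 [0.77  0.434 0.371]
20 320 [ 0.636  1.441 -0.703]
```

```bash
cat > go.py <<'E'
import sys,numpy as np
from scipy.spatial.transform import Rotation as R
from plant import ctrl
# usage: go.py x,y,z,yawdeg ... -> slide cm, turn rad relative to current pose
s=ctrl.get_state();r=R.from_quat(s['tcp_rot']);M=r.as_matrix()
yaw=np.degrees(np.arctan2(M[1,0],M[0,0]))
print('t',round(s['time'],2),'pos',s['eef_pos'].round(4),'yaw',round(yaw,2),'F',s['contact_force'].round(1),'q',s['qpos'].round(2),'open',round(s['opening']*8.54,2),'ff',round(s['finger_force'],1))
for a in sys.argv[1:]:
    *p,y=map(float,a.split(','))
    d=(y-yaw+180)%360-180
    print(a,'slide',(M.T@(np.array(p)-s['eef_pos'])*100).round(2),'turn',round(-np.radians(d),3))
E
python3 go.py .155,.60,.235,160 .155,.41,.24,150 .205,.382,.24,148 .26,.345,.25,140 .33,.29,.27,120 .42,.2,.31,90 .48,.1,.31,60 .5436,-.155,.30,24.5
```

```text
t 0.45 pos [0.1889 0.648  0.2313] yaw 163.74 F [ 0.7  0.3 -0.3] q [ 1.14  0.29  1.58  0.    1.28 -0.15] open 8.55 ff 0.0
.155,.60,.235,160 slide [ 1.91 -5.55 -0.37] turn 0.065
.155,.41,.24,150 slide [ -3.41 -23.79  -0.87] turn 0.24
.205,.382,.24,148 slide [ -8.99 -25.08  -0.87] turn 0.275
.26,.345,.25,140 slide [-15.31 -27.1   -1.87] turn 0.414
.33,.29,.27,120 slide [-23.57 -30.42  -3.87] turn 0.763
.42,.2,.31,90 slide [-34.72 -36.54  -7.87] turn 1.287
.48,.1,.31,60 slide [-43.28 -44.46  -7.87] turn 1.811
.5436,-.155,.30,24.5 slide [-56.53 -67.16  -6.87] turn 2.43
```

```bash
python3 -m inch '[{"slide":[1.9,-5.5,-0.4],"turn":0.06,"grip":2},{"slide":[1.9,-5.5,-0.4],"turn":0.06,"grip":2},{"slide":[0.5,-10,-0.6],"turn":0.12,"grip":2},{"slide":[-0.8,-14.5,-0.7],"turn":0.2,"grip":2},{"slide":[-2.1,-19,-0.9],"turn":0.24,"grip":2},{"slide":[-3.4,-23.8,-0.9],"turn":0.24,"grip":2},{"slide":[-3.4,-23.8,-0.9],"turn":0.24,"grip":2},{"slide":[-3.4,-23.8,-0.9],"turn":0.24,"grip":2}]'; python3 go.py .205,.382,.24,148 .26,.345,.25,140 .33,.29,.27,120 .42,.2,.31,90 .48,.1,.31,60 .5436,-.155,.30,24.5
```

```text
time: 1.25
eef_pos: [0.1552, 0.4097, 0.2413]
tcp_rot: [0.259, 0.966, 0.002, 0.0]
contact_force: [-0.3, -0.5, 0.2]
opening: 0.236
finger_force: 0.0
t 1.25 pos [0.1552 0.4097 0.2413] yaw 149.94 F [-0.3 -0.5  0.2] q [ 0.98 -0.27  2.12  0.    1.29 -0.07] open 2.02 ff 0.0
.205,.382,.24,148 slide [-5.7   0.09  0.13] turn 0.034
.26,.345,.25,140 slide [-12.31  -0.35  -0.87] turn 0.173
.33,.29,.27,120 slide [-21.13  -1.6   -2.87] turn 0.523
.42,.2,.31,90 slide [-33.43  -4.87  -6.88] turn 1.046
.48,.1,.31,60 slide [-43.63 -10.51  -6.9 ] turn 1.57
.5436,-.155,.30,24.5 slide [-61.91 -29.4   -5.96] turn 2.189
```

```bash
python3 -m inch '[{"slide":[-3,0.1,0.1],"turn":0.02,"grip":2},{"slide":[-5.7,0.1,0.1],"turn":0.03,"grip":2},{"slide":[-9,-0.2,-0.4],"turn":0.1,"grip":2},{"slide":[-12.3,-0.4,-0.9],"turn":0.17,"grip":2},{"slide":[-16.5,-0.8,-1.9],"turn":0.3,"grip":2},{"slide":[-21.1,-1.6,-2.9],"turn":0.43,"grip":5},{"slide":[-25.5,-2.7,-4.5],"turn":0.56,"grip":5},{"slide":[-30,-4,-6],"turn":0.7,"grip":7},{"slide":[-34,-5.5,-6.9],"turn":0.84,"grip":7},{"slide":[-38,-7.5,-6.9],"turn":0.98,"grip":7},{"slide":[-42,-10,-6.9],"turn":1.12,"grip":7},{"slide":[-46,-13,-6.9],"turn":1.26,"grip":7},{"slide":[-49,-16,-6.9],"turn":1.4,"grip":7},{"slide":[-52,-19,-6.9],"turn":1.54,"grip":7},{"slide":[-55,-22,-6.5],"turn":1.68,"grip":7},{"slide":[-58,-25.5,-6],"turn":1.82,"grip":7},{"slide":[-61.9,-29.4,-6],"turn":1.96,"grip":7},{"slide":[-61.9,-29.4,-6],"turn":2.1,"grip":7},{"slide":[-61.9,-29.4,-6],"turn":2.19,"grip":7},{"slide":[-61.9,-29.4,-6],"turn":2.19,"grip":7}]' 40; python3 go.py .5436,-.155,.12,24.5 .5436,-.155,.057,24.5
```

```text
time: 3.25
eef_pos: [0.5456, -0.1551, 0.3004]
tcp_rot: [0.977, 0.212, 0.0, 0.0]
contact_force: [0.7, 0.5, 0.4]
opening: 0.82
finger_force: 0.0
t 3.25 pos [ 0.5456 -0.1551  0.3004] yaw 24.51 F [0.7 0.5 0.4] q [-0.46  0.    1.77  0.    1.37  0.69] open 7.0 ff 0.0
.5436,-.155,.12,24.5 slide [-0.19 -0.1  18.04] turn 0.0
.5436,-.155,.057,24.5 slide [-0.19 -0.1  24.34] turn 0.0
```

```bash
python3 -m inch '[{"slide":[-0.2,-0.1,5],"turn":0,"grip":6},{"slide":[-0.2,-0.1,10],"turn":0,"grip":6},{"slide":[-0.2,-0.1,15],"turn":0,"grip":6},{"slide":[-0.2,-0.1,18],"turn":0,"grip":6},{"slide":[-0.2,-0.1,21],"turn":0,"grip":6},{"slide":[-0.2,-0.1,23],"turn":0,"grip":6},{"slide":[-0.2,-0.1,24.4],"turn":0,"grip":6},{"slide":[-0.2,-0.1,24.4],"turn":0,"grip":6},{"slide":[-0.2,-0.1,24.4],"turn":0,"grip":0},{"slide":[-0.2,-0.1,24.4],"turn":0,"grip":0},{"slide":[-0.2,-0.1,24.4],"turn":0,"grip":0},{"slide":[-0.2,-0.1,24.4],"turn":0,"grip":0},{"slide":[-0.2,-0.1,24.4],"turn":0,"grip":0},{"slide":[-0.2,-0.1,24.4],"turn":0,"grip":0},{"slide":[-0.2,-0.1,24.4],"turn":0,"grip":0}]' 60; python3 go.py
```

```text
time: 4.75
eef_pos: [0.5431, -0.1548, 0.0582]
tcp_rot: [0.977, 0.212, 0.002, 0.001]
contact_force: [1.5, -1.3, 6.1]
opening: 0.319
finger_force: 60.1
t 4.75 pos [ 0.5431 -0.1548  0.0582] yaw 24.51 F [ 1.5 -1.3  6.1] q [-0.46  0.25  1.97  0.    0.92  0.69] open 2.73 ff 60.1
```

```bash
python3 -m inch '[{"slide":[0,0,-3],"turn":0,"grip":0},{"slide":[0,0,-7],"turn":0,"grip":0},{"slide":[0,0,-12],"turn":0,"grip":0},{"slide":[0,0,-17],"turn":0,"grip":0},{"slide":[0,0,-22],"turn":0,"grip":0},{"slide":[0,0,-25],"turn":0,"grip":0},{"slide":[0,0,-25],"turn":0.1,"grip":0},{"slide":[0,0,-25],"turn":0.2,"grip":0},{"slide":[0,0,-25],"turn":0.3,"grip":0},{"slide":[0,0,-25],"turn":0.4,"grip":0},{"slide":[0,0,-25],"turn":0.5,"grip":0},{"slide":[0,0,-25],"turn":0.6,"grip":0},{"slide":[0,0,-25],"turn":0.637,"grip":0},{"slide":[0,0,-25],"turn":0.637,"grip":0},{"slide":[0,0,-25],"turn":0.637,"grip":0}]'; python3 go.py .5431,.0025,.31,-12 .5431,.0025,.265,-12
python3 - <<'E'
from m import *
im,d,K,T=shot('top','top1.png');P=cloud(d,K,T)
cv2.imwrite('pics/t1.png',cv2.resize(im[180:320,270:430],None,fx=4,fy=4,interpolation=cv2.INTER_CUBIC)[:,:,::-1])
E
```

```text
time: 6.25
eef_pos: [0.541, -0.1538, 0.3047]
tcp_rot: [0.995, -0.104, -0.001, -0.001]
contact_force: [1.1, 0.3, -4.4]
opening: 0.318
finger_force: 60.6
t 6.25 pos [ 0.541  -0.1538  0.3047] yaw -11.93 F [ 1.1  0.3 -4.4] q [-0.46 -0.01  1.77 -0.    1.38  1.32] open 2.72 ff 60.6
.5431,.0025,.31,-12 slide [ -3.02 -15.33  -0.51] turn 0.001
.5431,.0025,.265,-12 slide [ -3.01 -15.33   3.99] turn 0.001
```

View pics/t1.png

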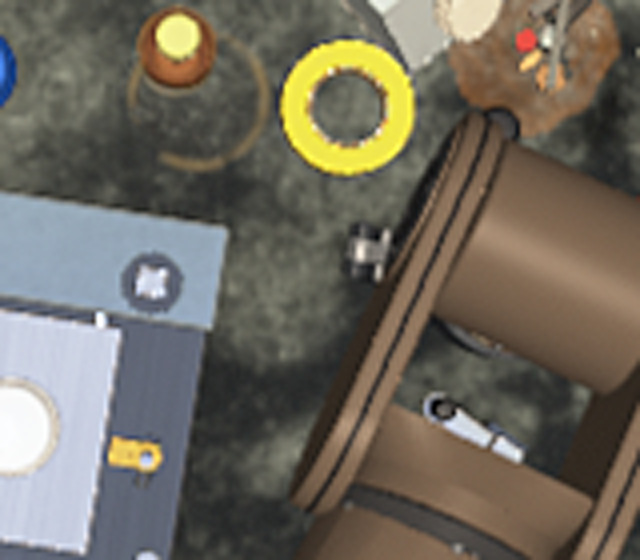

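The picture shows the crank lifted off the bench and hidden under the wrist, the spindle clear at crop (152,281), and the small crank undisturbed. Moving over the spindle.

```bash
python3 -m inch '[{"slide":[-0.8,-4,-0.5],"turn":0,"grip":0},{"slide":[-1.6,-8,-0.5],"turn":0,"grip":0},{"slide":[-2.3,-12,-0.5],"turn":0,"grip":0},{"slide":[-3,-15.3,-0.5],"turn":0,"grip":0},{"slide":[-3,-15.3,-0.5],"turn":0,"grip":0},{"slide":[-3,-15.3,1],"turn":0,"grip":0},{"slide":[-3,-15.3,2],"turn":0,"grip":0},{"slide":[-3,-15.3,2.5],"turn":0,"grip":0},{"slide":[-3,-15.3,2.5],"turn":0,"grip":0},{"slide":[-3,-15.3,2.5],"turn":0,"grip":0}]'; python3 go.py .5431,.0025,.274,-12
python3 - <<'E'
from m import *
im,d,K,T=shot('scene')
cv2.imwrite('pics/s2.png',cv2.resize(im[170:270,240:360],None,fx=5,fy=5,interpolation=cv2.INTER_CUBIC)[:,:,::-1])
# predicted pixel of the spindle top and socket-bottom centre
s=ctrl.get_state()['eef_pos']
for p in([.5431,.0025,.215],[s[0],s[1],s[2]-.058]):
    q=K@(T[:3,:3]@np.array(p)+T[:3,3]);print((q[:2]/q[2]-[240,170])*5)
E
```

```text
time: 7.3
eef_pos: [0.5441, 0.001, 0.281]
tcp_rot: [0.994, -0.105, -0.0, 0.0]
contact_force: [0.3, -0.4, -3.6]
opening: 0.315
finger_force: 61.3
t 7.3 pos [0.5441 0.001  0.281 ] yaw -12.05 F [ 0.3 -0.4 -3.6] q [-0.18 -0.04  1.84 -0.    1.34  1.6 ] open 2.69 ff 61.3
.5431,.0025,.274,-12 slide [-0.13 -0.12  0.7 ] turn -0.001
[332.55231388 257.77392271]
[335.68364031 241.75401396]
```

View pics/s2.png

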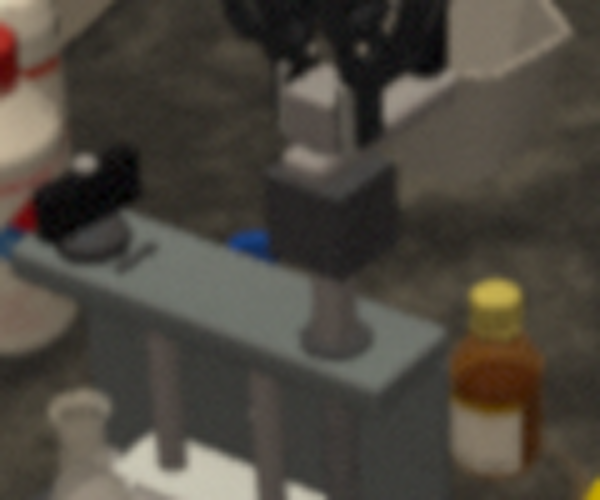

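Scene view: the hub (bottom corner (330,278)) hangs straight over the spindle (neck at (335,290)). Descending with a force check.

```bash
python3 -m inch '[{"slide":[-0.1,-0.1,0.3],"turn":0,"grip":0},{"slide":[-0.1,-0.1,0.6],"turn":0,"grip":0},{"slide":[-0.1,-0.1,0.9],"turn":0,"grip":0},{"slide":[-0.1,-0.1,1.2],"turn":0,"grip":0},{"slide":[-0.1,-0.1,1.5],"turn":0,"grip":0},{"slide":[-0.1,-0.1,1.8],"turn":0,"grip":0},{"slide":[-0.1,-0.1,1.8],"turn":0,"grip":0}]'; python3 go.py
```

```text
time: 8.05
eef_pos: [0.5435, 0.0029, 0.2628]
tcp_rot: [0.995, -0.104, 0.0, 0.0]
contact_force: [1.5, -0.5, -4.1]
opening: 0.315
finger_force: 61.5
t 8.05 pos [0.5435 0.0029 0.2628] yaw -11.99 F [ 1.5 -0.5 -4.1] q [-0.18 -0.03  1.87  0.    1.3   1.6 ] open 2.69 ff 61.5
```

```bash
python3 -m inch '[{"slide":[0,0,0.5],"turn":0,"grip":0},{"slide":[0,0,1],"turn":0,"grip":0},{"slide":[0,0,1.5],"turn":0,"grip":0},{"slide":[0,0,2],"turn":0,"grip":0},{"slide":[0,0,2.5],"turn":0,"grip":0},{"slide":[0,0,2.9],"turn":0,"grip":0},{"slide":[0,0,3.2],"turn":0,"grip":0},{"slide":[0,0,3.2],"turn":0,"grip":0}]'; python3 go.py
```

```text
time: 8.85
eef_pos: [0.5436, 0.0028, 0.2321]
tcp_rot: [0.995, -0.104, 0.0, 0.0]
contact_force: [0.0, -1.3, -0.0]
opening: 0.317
finger_force: 61.8
t 8.85 pos [0.5436 0.0028 0.2321] yaw -11.99 F [ 0.  -1.3 -0. ] q [-0.18 -0.    1.9  -0.    1.25  1.6 ] open 2.7 ff 61.8
```

```bash
python3 -m inch '[{"slide":[0,0,0],"turn":0,"grip":6.5},{"slide":[0,0,0],"turn":0,"grip":6.5},{"slide":[0,0,0],"turn":0,"grip":6.5},{"slide":[0,0,0],"turn":0,"grip":6.5},{"slide":[0,0,-3],"turn":0,"grip":6.5},{"slide":[0,0,-6],"turn":0,"grip":6.5},{"slide":[0,0,-8],"turn":0,"grip":6.5},{"slide":[3.5,0,-8],"turn":0,"grip":6.5},{"slide":[7.5,0,-8],"turn":0,"grip":6.5},{"slide":[7.5,0,-8],"turn":0,"grip":6.5}]'; python3 go.py
python3 - <<'E'
from m import *
P=0
for n in('scene','top'):
    im,d,K,T=shot(n)
    if n=='top':
        P=cloud(d,K,T);print(fit(P,(280,330,200,270),.225,.29));s=ctrl.get_state()
    else: a=im[170:310,220:380]
cv2.imwrite('pics/s3.png',np.hstack([cv2.resize(a,(400,350)),cv2.resize(im[200:320,220:360],(400,350))])[:,:,::-1])
E
```

```text
time: 9.85
eef_pos: [0.6193, -0.0137, 0.3093]
tcp_rot: [0.994, -0.105, -0.001, 0.0]
contact_force: [-1.5, 0.2, -0.5]
opening: 0.761
finger_force: 0.0
t 9.85 pos [ 0.6193 -0.0137  0.3093] yaw -12.04 F [-1.5  0.2 -0.5] q [-0.19  0.12  1.63 -0.    1.39  1.6 ] open 6.5 ff 0.0
(array([ 0.57632825, -0.00314113]), (24.8, 43.2), -11.9, np.float64(0.2324083867745705), array([ 0.57572996, -0.00374558,  0.23404887]), 199)
```

View pics/s3.png

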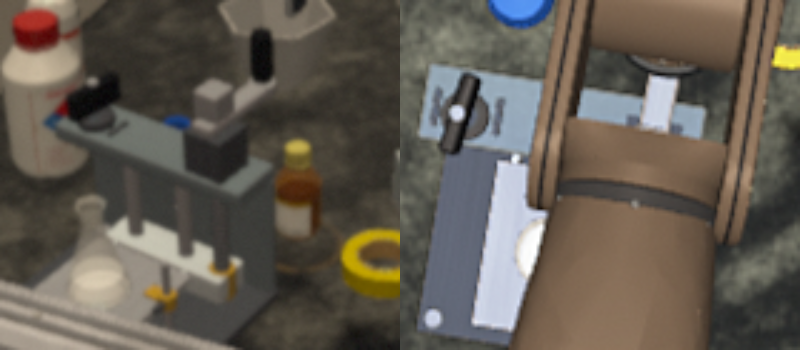

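```bash
python3 - <<'E'
from m import *
i=ctrl.camera_info('scene');K=np.array(i['K']);T=np.array(i['camera_from_world'])
e=ctrl.get_state()['eef_pos']
a=np.radians(-12);y=np.array([np.sin(a),-np.cos(a),0])
for p in([e[0],e[1],.287],e,e+y*.04+[0,0,.012],e-y*.04+[0,0,.012],[.5435+.075*np.cos(a),.0028+.075*np.sin(a),.287]):
    q=K@(T[:3,:3]@np.array(p)+T[:3,3]);print(q[:2]/q[2],(q[:2]/q[2]-[220,170])*2.5)
E
```

```text
[324.71013261 181.91847488] [261.77533151  29.7961872 ]
[324.5279178  173.29739035] [261.3197945    8.24347587]
[338.36210651 173.36602175] [295.90526629   8.41505438]
[310.90698466 164.28606849] [227.26746166 -14.28482877]
[324.7851114  181.90224657] [261.9627785   29.75561642]
```

The scene view shows the crank fully seated, handle at crop (262,55), gripper finger correctly just above at (295,8). Descend and take the handle.

```bash
python3 -m inch '[{"slide":[-0.2,0,2.5],"turn":0,"grip":6.5},{"slide":[-0.2,0,5],"turn":0,"grip":6.5},{"slide":[-0.2,0,6.5],"turn":0,"grip":6.5},{"slide":[-0.2,0,6.5],"turn":0,"grip":0},{"slide":[-0.2,0,6.5],"turn":0,"grip":0},{"slide":[-0.2,0,6.5],"turn":0,"grip":0},{"slide":[-0.2,0,6.5],"turn":0,"grip":0},{"slide":[-0.2,0,6.5],"turn":0,"grip":0},{"slide":[-0.2,0,6.5],"turn":0,"grip":0},{"slide":[-0.2,0,6.5],"turn":0,"grip":0}]' 40; python3 go.py
```

```text
time: 10.95
eef_pos: [0.6159, -0.0124, 0.248]
tcp_rot: [0.995, -0.104, 0.002, 0.0]
contact_force: [2.7, -1.0, 5.1]
opening: 0.254
finger_force: 39.6
t 10.95 pos [ 0.6159 -0.0124  0.248 ] yaw -11.99 F [ 2.7 -1.   5.1] q [-0.18  0.14  1.71  0.    1.28  1.6 ] open 2.17 ff 39.6
```

```bash
python3 -m inch '[{"slide":[-0.09,1.17,0],"turn":0,"grip":0},{"slide":[-0.37,2.32,0],"turn":0,"grip":0},{"slide":[-0.82,3.4,0],"turn":0,"grip":0},{"slide":[-1.43,4.41,0],"turn":0,"grip":0},{"slide":[-2.2,5.3,0],"turn":0,"grip":0},{"slide":[-3.09,6.07,0],"turn":0,"grip":0},{"slide":[-4.1,6.68,0],"turn":0,"grip":0},{"slide":[-5.18,7.13,0],"turn":0,"grip":0},{"slide":[-6.33,7.41,0],"turn":0,"grip":0},{"slide":[-7.5,7.5,0],"turn":0,"grip":0},{"slide":[-7.5,7.5,0],"turn":0,"grip":0}]'; python3 go.py; python3 - <<'E'
from m import *
im,d,K,T=shot('top');P=cloud(d,K,T);q=P[245:325,232:280].reshape(-1,3);z=q[(q[:,2]>.045)&(q[:,2]<.075),2];print(np.median(z),len(z))
E
```

```text
time: 12.05
eef_pos: [0.5256, -0.0714, 0.2484]
tcp_rot: [0.995, -0.105, 0.001, 0.002]
contact_force: [-2.1, -3.8, 6.7]
opening: 0.255
finger_force: 39.8
t 12.05 pos [ 0.5256 -0.0714  0.2484] yaw -12.01 F [-2.1 -3.8  6.7] q [-0.33 -0.05  1.91 -0.    1.27  1.46] open 2.18 ff 39.8
0.05802594077064519 1361
```

```bash
python3 -m inch '[{"slide":[-2.32,-0.37,0],"turn":0,"grip":0},{"slide":[-4.41,-1.43,0],"turn":0,"grip":0},{"slide":[-6.07,-3.09,0],"turn":0,"grip":0},{"slide":[-7.13,-5.18,0],"turn":0,"grip":0},{"slide":[-7.5,-7.5,0],"turn":0,"grip":0},{"slide":[-7.13,-9.82,0],"turn":0,"grip":0},{"slide":[-6.07,-11.91,0],"turn":0,"grip":0},{"slide":[-4.41,-13.57,0],"turn":0,"grip":0},{"slide":[-2.32,-14.63,0],"turn":0,"grip":0},{"slide":[0,-15,0],"turn":0,"grip":0},{"slide":[2.32,-14.63,0],"turn":0,"grip":0},{"slide":[4.41,-13.57,0],"turn":0,"grip":0},{"slide":[6.07,-11.91,0],"turn":0,"grip":0},{"slide":[7.13,-9.82,0],"turn":0,"grip":0},{"slide":[7.5,-7.5,0],"turn":0,"grip":0},{"slide":[7.13,-5.18,0],"turn":0,"grip":0},{"slide":[6.07,-3.09,0],"turn":0,"grip":0},{"slide":[4.41,-1.43,0],"turn":0,"grip":0},{"slide":[2.32,-0.37,0],"turn":0,"grip":0},{"slide":[0,0,0],"turn":0,"grip":0}]'; python3 go.py; cat > tz.py <<'E'
from m import *
C=[]
for k in range(6):
    im,d,K,T=shot('top');C.append(cloud(d,K,T))
P=np.median(C,0);np.save('P2',P)
q=P[245:325,232:300].reshape(-1,3);h=np.histogram(q[:,2],np.arange(.05,.12,.001));m=h[1][h[0].argmax()]
q=q[abs(q[:,2]-m)<.005]; A=np.c_[q[:,:2],np.ones(len(q))]
c=np.linalg.lstsq(A,q[:,2],rcond=None)[0];r=cv2.minAreaRect((q[:,:2]*1000).astype(np.float32))
print('table',np.median(q[:,2]),len(q),'plane',c,'rect',r)
hsv=cv2.cvtColor(im,cv2.COLOR_RGB2HSV);mk=(abs(hsv[...,0].astype(int)-22)<10)&(hsv[...,1]>110)&(hsv[...,2]>90)
b=np.zeros_like(mk);b[270:310,285:325]=1
for lo,hi in((.085,.0935),(.0935,.1)):
    g=P[mk&b];g=g[(g[:,2]>lo)&(g[:,2]<hi)]
    if len(g):print('ptr',lo,len(g),np.median(g[:,2]),g[:,2].mean(),g.mean(0),'table there',np.r_[g.mean(0)[:2],1]@c)
print('flask',fit(P,(240,310,250,320),m+.09,m+.13))
E
python3 tz.py
```

```text
time: 14.1
eef_pos: [0.5265, -0.072, 0.2482]
tcp_rot: [0.994, -0.105, 0.003, 0.001]
contact_force: [1.9, 0.4, 5.7]
opening: 0.255
finger_force: 40.0
t 14.1 pos [ 0.5265 -0.072   0.2482] yaw -12.08 F [1.9 0.4 5.7] q [-0.33 -0.05  1.91 -0.    1.27  1.46] open 2.18 ff 40.0
table 0.07416600884272198 2244 plane [-0.00120488  0.00030521  0.07465207] rect ((458.4731140136719, 93.27542114257812), (120.12544250488281, 151.5203399658203), 80.30075073242188)
ptr 0.085 37 0.09107947626133914 0.09127013978870434 [0.44056343 0.02242214 0.09127014] table there 0.07412808722231032
ptr 0.0935 4 0.0943963127519338 0.09437620758759947 [0.43873799 0.01833675 0.09437621] table there 0.07412903976317532
flask (array([0.51652875, 0.07803724]), (119.9, 112.6), 27.4, np.float64(0.16951514784851848), array([0.51894049, 0.07512118, 0.17156619]), 286)
```

```bash
python3 -m inch '[{"slide":[-2.32,-0.37,0],"turn":0,"grip":0},{"slide":[-4.41,-1.43,0],"turn":0,"grip":0},{"slide":[-6.07,-3.09,0],"turn":0,"grip":0},{"slide":[-7.13,-5.18,0],"turn":0,"grip":0},{"slide":[-7.5,-7.5,0],"turn":0,"grip":0},{"slide":[-7.13,-9.82,0],"turn":0,"grip":0},{"slide":[-6.07,-11.91,0],"turn":0,"grip":0},{"slide":[-4.41,-13.57,0],"turn":0,"grip":0},{"slide":[-2.32,-14.63,0],"turn":0,"grip":0},{"slide":[0,-15,0],"turn":0,"grip":0},{"slide":[2.32,-14.63,0],"turn":0,"grip":0},{"slide":[4.41,-13.57,0],"turn":0,"grip":0},{"slide":[6.07,-11.91,0],"turn":0,"grip":0},{"slide":[7.13,-9.82,0],"turn":0,"grip":0},{"slide":[7.5,-7.5,0],"turn":0,"grip":0},{"slide":[7.13,-5.18,0],"turn":0,"grip":0},{"slide":[6.07,-3.09,0],"turn":0,"grip":0},{"slide":[4.41,-1.43,0],"turn":0,"grip":0},{"slide":[2.32,-0.37,0],"turn":0,"grip":0},{"slide":[0,0,0],"turn":0,"grip":0}]'; python3 go.py; sed -i 's/range(6)/range(12)/' tz.py; python3 tz.py
```

```text
time: 16.4
eef_pos: [0.5264, -0.072, 0.2482]
tcp_rot: [0.994, -0.105, 0.003, 0.001]
contact_force: [2.1, 0.3, 4.5]
opening: 0.257
finger_force: 40.1
t 16.4 pos [ 0.5264 -0.072   0.2482] yaw -12.08 F [2.1 0.3 4.5] q [-0.33 -0.05  1.91 -0.    1.27  1.46] open 2.19 ff 40.1
table 0.0901270404776115 2332 plane [-6.32388921e-04 -2.16775309e-05  9.04091953e-02] rect ((457.67901611328125, 87.32233428955078), (131.69786071777344, 152.33729553222656), 80.22285461425781)
ptr 0.085 39 0.09119607251023483 0.09120431829082137 [0.44039342 0.02240757 0.09120432] table there 0.09013020966406975
ptr 0.0935 2 0.0959466048664178 0.0959466048664178 [0.4400326  0.01459689 0.0959466 ] table there 0.0901306071552415
flask (array([0.49050833, 0.07936543]), (157.2, 98.2), 86.3, np.float64(0.1966320778645141), array([0.48633853, 0.06303844, 0.20427148]), 127)
```

```bash
python3 - <<'E'
import numpy as np
np.set_printoptions(linewidth=200,suppress=True)
for f in('topP','P2'):
    P=np.load(f+'.npy');B=P[289:296,297:312]
    print((B[:,:,2]*1000).round(1));b=P[290:295,298:302,2];print(np.median(b),b.mean())
q=P[285:300,270:294,2];q=q[abs(q-.09)<.006];print(np.median(q),q.mean())
E
```

```text
[[ 12.   92.3  90.6  88.6  11.2  13.9  10.4  18.7  17.8  15.9  17.9  17.   12.8  10.3  10.2]
 [ 12.   92.1  93.1  90.4  90.9  91.5  91.3  90.7  95.2  95.1  96.5  81.1  15.9  13.1  12.5]
 [ 90.9  89.9  91.6  92.6 289.4  92.8  90.2  97.   94.9  94.6  94.1  94.3  92.7  13.2  12.4]
 [ 90.3  92.2  91.3  91.7  90.8  90.9  95.1  94.6  94.6 103.5  94.4  93.6  95.6  10.6  10.6]
 [ 90.   91.1  90.4  90.8  89.7  91.2  92.8  95.9 131.  130.6 123.   97.2  95.   10.1  12.5]
 [ 91.3  90.1  89.6  92.2  91.6  90.7  94.7  94.8 132.2 131.3 322.7  95.2  93.9  12.3   8.9]
 [ 90.9  90.2  90.1  92.6  90.9  91.1  95.8  95.6 132.2 132.7 130.7  94.7  93.6 222.4  14.3]]
0.09120892804008873 0.10107041698762584
[[ 13.2  92.6  90.8  91.1  12.8  10.3  11.8  18.2 555.  556.1 556.1 555.8 555.7 555.8 555.6]
 [ 10.5  90.3  92.1  91.2  90.6  90.9  90.9  92.2 556.  556.9 557.1 556.4 557.1 556.5 556.9]
 [ 91.1  90.9  90.3  91.1  91.   89.8  92.  540.4 556.4 557.5 557.2 556.5 556.5 556.8 555.7]
 [ 90.9  91.3  92.4  91.3  91.7  91.5  96.2 556.6 558.  557.  557.  557.1 557.7 557.1 557. ]
 [ 90.6  92.1  91.2  89.7  90.6  91.7  95.7 557.  557.8 557.5 557.4 558.5 557.3 557.7 557.4]
 [ 91.   91.9  92.3  91.5  91.5  92.2 534.6 558.9 558.8 557.6 559.1 558.4 557.4 556.9 557.3]
 [ 90.9  92.4  89.9  89.4  91.7  90.5 557.6 558.8 558.5 558.7 558.7 559.1 557.5 558.2 557.4]]
0.09126353517005112 0.09124795071013352
0.09021609381026972 0.09015058331653886
```

```bash
python3 -m inch '[{"slide":[-0.7,-0.03,0],"turn":0,"grip":0},{"slide":[-1.43,-0.14,0],"turn":0,"grip":0},{"slide":[-2.1,-0.3,0],"turn":0,"grip":0},{"slide":[-2.81,-0.55,0],"turn":0,"grip":0},{"slide":[-2.81,-0.55,0],"turn":0,"grip":0},{"slide":[-2.81,-0.55,0],"turn":0,"grip":0}]'; python3 tz.py
```

```text
time: 17.6
eef_pos: [0.4995, -0.0599, 0.2483]
tcp_rot: [0.995, -0.104, 0.001, 0.001]
contact_force: [-2.2, -2.6, 7.5]
opening: 0.255
finger_force: 40.4
table 0.09108759260707489 2332 plane [-0.00049097 -0.00053196  0.0913276 ] rect ((457.7274169921875, 87.26268768310547), (131.64178466796875, 152.24009704589844), 80.22454071044922)
ptr 0.085 33 0.09135951802429579 0.09120431142028669 [0.44036894 0.02366608 0.09120431] table there 0.09109879897178169
flask (array([0.51996106, 0.07071735]), (120.5, 128.6), -62.6, np.float64(0.1981754570054597), array([0.4898097 , 0.0628983 , 0.20533512]), 132)
```

```bash
python3 -m inch '[{"slide":[0,0,0],"turn":0,"grip":4.2},{"slide":[0,0,0],"turn":0,"grip":4.2},{"slide":[0,0,0],"turn":0,"grip":4.2},{"slide":[0,0,-3],"turn":0,"grip":4.2},{"slide":[0,0,-6],"turn":0,"grip":4.2},{"slide":[0,0,-8],"turn":0,"grip":4.2},{"slide":[0,0,-8],"turn":0,"grip":4.2}]'; python3 - <<'E'
from m import *
P=np.load('topP.npy');q=P[218:256,228:258].reshape(-1,3);q=q[(q[:,2]>.205)&(q[:,2]<.222)]
xy=q[:,:2];
for k in range(4):
    c=np.median(xy,0) if k==0 else xy.mean(0)
    w,V=np.linalg.eigh(np.cov((xy-c).T));v=V[:,1]*np.sign(V[0,1]);n=np.array([-v[1],v[0]])
    t=(xy-c)@v;s=(xy-c)@n;xy=xy[(abs(s)<.0095)&(abs(t)<.037)]
t=(xy-xy.mean(0))@v;s=(xy-xy.mean(0))@n
mid=xy.mean(0)+v*(t.max()+t.min())/2+n*(s.max()+s.min())/2
print(len(xy),xy.mean(0),mid,np.ptp(t),np.ptp(s),np.degrees(np.arctan2(v[1],v[0])))
np.save('lock',[*mid,np.degrees(np.arctan2(v[1],v[0]))])
a=np.radians(-9.7);print('rel to spindle',np.linalg.norm(mid-[.5435,.0028]),np.degrees(np.arctan2(mid[0]-.5435,mid[1]-.0028)))
E
python3 go.py
```

```text
time: 18.9
eef_pos: [0.5006, -0.059, 0.3294]
tcp_rot: [0.995, -0.104, 0.003, 0.001]
contact_force: [-0.1, 0.1, 0.7]
opening: 0.492
finger_force: 0.0
187 [0.57079218 0.15201476] [0.57101213 0.15292563] 0.06301093856301593 0.014179027231459362 -17.60585569623688
rel to spindle 0.15262576255109517 10.38483156290848
t 18.9 pos [ 0.5006 -0.059   0.3294] yaw -11.97 F [-0.1  0.1  0.7] q [-0.32 -0.16  1.87  0.    1.43  1.46] open 4.2 ff 0.0
```

```bash
python3 go.py .571,.153,.30,162.4; python3 -m inch '[{"slide":[1,-4,0],"turn":-0.14,"grip":4.2},{"slide":[1.5,-8,0],"turn":-0.28,"grip":4.2},{"slide":[2,-12,0],"turn":-0.42,"grip":4.2},{"slide":[2.2,-16,0],"turn":-0.56,"grip":4.2},{"slide":[2.4,-19,0],"turn":-0.7,"grip":4.2},{"slide":[2.48,-22.2,0],"turn":-0.84,"grip":4.2},{"slide":[2.48,-22.2,0],"turn":-0.98,"grip":4.2},{"slide":[2.48,-22.2,0],"turn":-1.12,"grip":4.2},{"slide":[2.48,-22.2,0],"turn":-1.26,"grip":4.2},{"slide":[2.48,-22.2,0],"turn":-1.4,"grip":4.2},{"slide":[2.48,-22.2,0],"turn":-1.54,"grip":4.2},{"slide":[2.48,-22.2,0],"turn":-1.68,"grip":4.2},{"slide":[2.48,-22.2,0],"turn":-1.82,"grip":4.2},{"slide":[2.48,-22.2,0],"turn":-1.96,"grip":4.2},{"slide":[2.48,-22.2,0],"turn":-2.1,"grip":4.2},{"slide":[2.48,-22.2,0],"turn":-2.24,"grip":4.2},{"slide":[2.48,-22.2,0],"turn":-2.38,"grip":4.2},{"slide":[2.48,-22.2,0],"turn":-2.52,"grip":4.2},{"slide":[2.48,-22.2,0],"turn":-2.66,"grip":4.2},{"slide":[2.48,-22.2,0],"turn":-2.8,"grip":4.2}]'; python3 go.py .571,.153,.30,162.4 .571,.153,.19,162.4
```

```text
t 18.9 pos [ 0.5006 -0.059   0.3294] yaw -11.97 F [-0.1  0.1  0.7] q [-0.32 -0.16  1.87  0.    1.43  1.46] open 4.2 ff 0.0
.571,.153,.30,162.4 slide [  2.47 -22.2    2.95] turn -3.043
time: 20.9
eef_pos: [0.569, 0.1532, 0.3235]
tcp_rot: [0.269, 0.963, -0.001, -0.002]
contact_force: [0.9, 0.5, -0.1]
opening: 0.496
finger_force: 0.0
t 20.9 pos [0.569  0.1532 0.3235] yaw 148.78 F [ 0.9  0.5 -0.1] q [ 0.09  0.04  1.68  0.    1.42 -0.93] open 4.23 ff 0.0
.571,.153,.30,162.4 slide [-0.19  0.09  2.35] turn -0.238
.571,.153,.19,162.4 slide [-0.23  0.12 13.35] turn -0.238
```

```bash
python3 -m inch '[{"slide":[-0.15,0.1,0],"turn":-0.14,"grip":4.2},{"slide":[-0.15,0.1,2],"turn":-0.238,"grip":4.2},{"slide":[-0.15,0.1,6],"turn":-0.238,"grip":4.2},{"slide":[-0.15,0.1,9.5],"turn":-0.238,"grip":4.2},{"slide":[-0.15,0.1,12],"turn":-0.238,"grip":4.2},{"slide":[-0.15,0.1,13.2],"turn":-0.238,"grip":4.2},{"slide":[-0.15,0.1,13.2],"turn":-0.238,"grip":4.2},{"slide":[-0.15,0.1,13.2],"turn":-0.238,"grip":0},{"slide":[-0.15,0.1,13.2],"turn":-0.238,"grip":0},{"slide":[-0.15,0.1,13.2],"turn":-0.238,"grip":0},{"slide":[-0.15,0.1,13.2],"turn":-0.238,"grip":0},{"slide":[-0.15,0.1,13.2],"turn":-0.238,"grip":0},{"slide":[-0.15,0.1,13.2],"turn":-0.238,"grip":0}]' 40; python3 go.py
```

```text
time: 22.2
eef_pos: [0.5721, 0.1517, 0.1964]
tcp_rot: [0.155, 0.988, -0.002, 0.001]
contact_force: [-2.8, -5.7, 1.7]
opening: 0.151
finger_force: 41.4
t 22.2 pos [0.5721 0.1517 0.1964] yaw 162.11 F [-2.8 -5.7  1.7] q [ 0.09  0.14  1.82 -0.    1.19 -1.17] open 1.29 ff 41.4
```

```bash
python3 -m inch '[{"slide":[0,0,0],"turn":0.12,"grip":0},{"slide":[0,0,0],"turn":0.24,"grip":0},{"slide":[0,0,0],"turn":0.36,"grip":0},{"slide":[0,0,0],"turn":0.48,"grip":0},{"slide":[0,0,0],"turn":0.6,"grip":0},{"slide":[0,0,0],"turn":0.72,"grip":0},{"slide":[0,0,0],"turn":0.84,"grip":0},{"slide":[0,0,0],"turn":0.96,"grip":0},{"slide":[0,0,0],"turn":1.05,"grip":0},{"slide":[0,0,0],"turn":1.1,"grip":0},{"slide":[0,0,0],"turn":1.1,"grip":0}]'; python3 go.py; python3 -c "
from plant import ctrl;print(ctrl.get_state()['wrist_torque'])"
python3 -m inch '[{"slide":[0,0,0],"turn":0.04,"grip":0},{"slide":[0,0,0],"turn":0.08,"grip":0},{"slide":[0,0,0],"turn":0.12,"grip":0},{"slide":[0,0,0],"turn":0.12,"grip":0}]'; python3 go.py; python3 -c "
from plant import ctrl;print(ctrl.get_state()['wrist_torque'])"
```

```text
time: 23.3
eef_pos: [0.5711, 0.1507, 0.1963]
tcp_rot: [0.649, 0.761, -0.003, 0.001]
contact_force: [-5.4, -7.5, 2.3]
opening: 0.154
finger_force: 41.7
t 23.3 pos [0.5711 0.1507 0.1963] yaw 99.03 F [-5.4 -7.5  2.3] q [ 0.09  0.14  1.82 -0.01  1.19 -0.07] open 1.31 ff 41.7
[-1.20451945  0.76588729 -0.09352195]
time: 23.7
eef_pos: [0.5709, 0.1507, 0.1964]
tcp_rot: [0.693, 0.721, -0.003, 0.001]
contact_force: [-5.5, -8.1, 4.4]
opening: 0.151
finger_force: 41.9
t 23.7 pos [0.5709 0.1507 0.1964] yaw 92.3 F [-5.5 -8.1  4.4] q [ 0.09  0.14  1.82 -0.01  1.19  0.05] open 1.29 ff 41.9
[-1.25016293  0.90584614  0.39157901]
```

```bash
python3 -m inch '[{"slide":[0,0,0],"turn":0.03,"grip":0},{"slide":[0,0,0],"turn":0.06,"grip":0},{"slide":[0,0,0],"turn":0.06,"grip":0},{"slide":[0,0,0],"turn":0.06,"grip":0}]'; python3 go.py; python3 -c "
from plant import ctrl;print(ctrl.get_state()['wrist_torque'])"
```

```text
time: 24.1
eef_pos: [0.5708, 0.1506, 0.1964]
tcp_rot: [0.712, 0.702, -0.004, 0.002]
contact_force: [-5.0, -7.7, 4.2]
opening: 0.155
finger_force: 58.1
t 24.1 pos [0.5708 0.1506 0.1964] yaw 89.21 F [-5.  -7.7  4.2] q [ 0.09  0.14  1.82 -0.01  1.19  0.11] open 1.32 ff 58.1
[-1.20961786  0.95317953  1.43859991]
```

```bash
python3 -m inch '[{"slide":[0,0,0],"turn":0,"grip":4.5},{"slide":[0,0,0],"turn":0,"grip":4.5},{"slide":[0,0,0],"turn":0,"grip":4.5},{"slide":[0,0,0],"turn":0,"grip":4.5},{"slide":[0,0,-3],"turn":0,"grip":4.5},{"slide":[0,0,-7],"turn":0,"grip":4.5},{"slide":[0,0,-12],"turn":0,"grip":4.5},{"slide":[0,0,-14],"turn":0,"grip":4.5},{"slide":[0,0,-14],"turn":0,"grip":4.5}]'; python3 go.py .6,-.22,.34,89 .55,-.32,.34,89
```

```text
time: 25.0
eef_pos: [0.5735, 0.1537, 0.3401]
tcp_rot: [0.715, 0.699, 0.004, 0.003]
contact_force: [0.3, -1.2, -0.8]
opening: 0.522
finger_force: 0.0
t 25.0 pos [0.5735 0.1537 0.3401] yaw 88.75 F [ 0.3 -1.2 -0.8] q [0.09 0.04 1.66 0.   1.43 0.11] open 4.46 ff 0.0
.6,-.22,.34,89 slide [-3.73e+01  3.47e+00 -1.00e-02] turn -0.004
.55,-.32,.34,89 slide [-47.41  -1.31  -0.07] turn -0.004
```

```bash
python3 -m inch '[{"slide":[-5,-0.5,0],"turn":0,"grip":4.5},{"slide":[-10,-1,0],"turn":0,"grip":4.5},{"slide":[-15,-1.5,0],"turn":0,"grip":4.5},{"slide":[-20,-2,0],"turn":0,"grip":4.5},{"slide":[-25,-2.5,0],"turn":0,"grip":4.5},{"slide":[-30,-3,0],"turn":0,"grip":4.5},{"slide":[-35,-3.5,0],"turn":0,"grip":4.5},{"slide":[-40,-4,0],"turn":0,"grip":4.5},{"slide":[-40,-4,0],"turn":0,"grip":4.5}]'; python3 tz.py; python3 - <<'E'
from m import *
im,d,K,T=shot('top');P=np.load('P2.npy')
q=P[218:262,222:262].reshape(-1,3);q=q[(q[:,2]>.205)&(q[:,2]<.225)];xy=q[:,:2]
for k in range(4):
    c=np.median(xy,0) if k==0 else xy.mean(0)
    w,V=np.linalg.eigh(np.cov((xy-c).T));v=V[:,1];n=np.array([-v[1],v[0]])
    t=(xy-c)@v;s=(xy-c)@n;xy=xy[(abs(s)<.0095)&(abs(t)<.037)]
print('lock',xy.mean(0),np.degrees(np.arctan2(v[1],v[0])),np.ptp(t),np.ptp(s))
b=P[290:295,298:302,2];print('blade',np.median(b)); 
i2,*_=shot('scene')
cv2.imwrite('pics/fin.png',np.hstack([cv2.resize(i2[170:310,220:380],(400,350)),cv2.resize(im[200:340,200:360],(400,350))])[:,:,::-1])
E
python3 go.py
```

```text
time: 25.9
eef_pos: [0.5211, -0.2505, 0.3314]
tcp_rot: [0.717, 0.697, -0.001, -0.002]
contact_force: [-0.3, 0.8, -0.6]
opening: 0.525
finger_force: 0.0
table 0.09106493849447242 2334 plane [-4.38901936e-04  4.65195599e-05  9.12406487e-02] rect ((457.02069091796875, 87.40904998779297), (131.6153106689453, 150.88619995117188), 80.37647247314453)
ptr 0.085 43 0.09110028386661444 0.09117967805338809 [0.43980202 0.02088836 0.09117968] table there 0.09104859045699149
ptr 0.0935 22 0.09580233281466058 0.09557399528932481 [0.4390332  0.00799469 0.095574  ] table there 0.09104832808921515
flask (array([0.48767899, 0.05477548]), (40.9, 128.5), -44.3, np.float64(0.19827793365269805), array([0.49126325, 0.05697274, 0.20636027]), 144)
lock [0.57086966 0.15177601] 92.55809152062504 0.062324772450114425 0.013873931750602423
blade 0.09109232089470203
t 26.6 pos [ 0.523  -0.2454  0.3344] yaw 88.77 F [-0.9 -0.3  0. ] q [-0.61  0.01  1.7  -0.    1.43 -0.59] open 4.51 ff 0.0
```

View pics/fin.png

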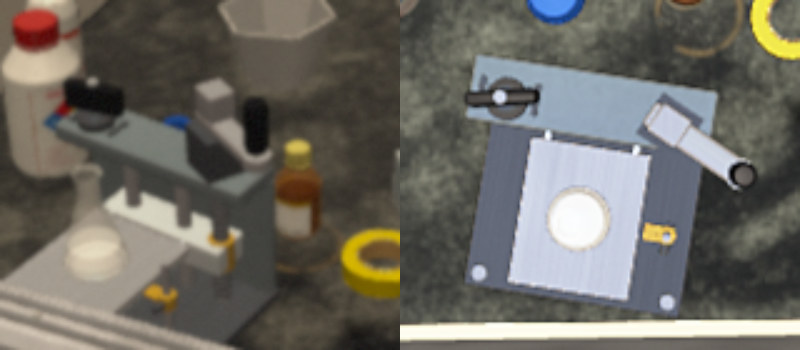

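The final view shows the crank seated on the spindle, the flask upright at (578,218), and the pointer and bystanders in place. The knob is at its stop (bar at 92.6°, about 93° expected), and the table and blade both read 91.1 mm.

```bash
python3 -c "
from plant import ctrl;print(ctrl.sign_off())"
```

```text
the job is handed in; nothing more can be done
None
```

The job is done and handed in at about 27 s: crank on the spindle, table level with the pointer at 91.1 mm (by the top camera's depth), flask upright, and the lock knob turned clockwise to its stop.

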